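Bring the parking bay round to the ramp and park the hatchback

ROBOT

A 7-joint arm with a two-finger parallel gripper is mounted at the origin on the work surface. World frame = base frame: x ahead of the robot, y to its left, z up, the work surface at z = 0. Lengths are in mm, angles in rad, forces in N, time in s.
With the tool pointing down it reaches from about 425 to 925 mm from the base axis. Payload 6.8 kg.
Tool frame: the origin (TCP) lies midway between the tips of the shut fingers; the grasp point (between the pads) lies 19 mm behind it; z points along the fingers, y is the line along which they close (so a half turn about z gives the same grasp; the last joint's range is limited). The gripper opens to 85 mm and grips with 20 to 120 N. Pads are 22 mm wide; open, the fingers measure 114 mm over their backs; the gripper's body (76 mm by 85 mm) begins 54 mm behind the grasp point. The pads swing forward as they close: fully open they stand 13 mm farther back than shut.
Start: joints at [1.102, 0.477, 0.022, 1.555, -0.011, 1.109, -0.083], TCP at [238.3, -631.554, 231.308] pointing down, gripper open.
Joint ranges: [-2.96, 2.96], [-0.34, 2.1], [-1.41, 1.46], [0.24, 2.44], [-1.37, 4.51], [0.17, 1.92], [-2.96, 2.96]. Speed limits (rad/s): [2.39, 2.39, 3.14, 3.14, 3.14, 3.14, 3.14].

INTERFACE

Orientations are given as a unit quaternion [w, x, y, z].
In Python, from rig import status, optics, job gives the robot as it stands.
- The arm moves only by the shell command python3 -m handwheel 'ROWS' [OPENING]. ROWS is a JSON object of lists of equal length, an entry for each row: "xyz": the shift along the tool's x, y, z in cm, a list of three; "rotation": the turn, a rotation vector about the tool's x, y, z in rad, a list of three. In form: {"xyz": [[x, y, z], ...], "rotation": [[wx, wy, wz], ...]}. A call has 1 to 20 rows; each row shifts and turns the commanded pose from where the row before left it, along the tool's axes as they then stand; what a row does not reach is not made up. A row lasts 1/12 s, in which the tool goes at most 41.7 mm and 7.16 degrees, less where a joint would pass 70% of its speed; a pose out of reach is approached as far as the arm can. A call is refused whole if a number of a shift passes 4.17 or a number of a turn 0.125, either way. A call with a gripper value outside its range is refused whole. OPENING is the closure, from -1 (fully open) to 1 (shut), set as the call begins (- or left out, the last holds). The fingers move at their own pace and stop on an object; the grip force is fixed at half the most. Time passes only in rows, so rows that do not move let the fingers close. It gives the time, the measured TCP pose, the force, the opening and the grip force at its end, in the units of the state.
- status.sense(): the state, without advancing time (a new reading comes with each control period).
- optics.get_image(name): name is "scene" or "top" or "wrist"; returns a dict with "image" (480x640x3 uint8, red, green, blue), "z_map" (480x640 float32, mm along the optical axis (not along the pixel's ray), 0 where there is no reading), "fx", "fy", "cx", "cy" (pixels), "T" (4x4, takes a point from camera to world coordinates). Camera axes: x right, y down, z forward; pixel columns grow to the right and rows downward; lengths in mm; the calibration is good to about 2 mm. A picture is of the moment at which its call begins.
- job.sign_off(): hands the job in; it is judged then, once.
The state is a dict: "clock": time; "joint_pos": joint angles; "qd": joint speeds; "joint_torque": joint torques, N m; "eef_pos": TCP position; "ee_rot": TCP orientation; "contact_force": force on the tool from outside, world axes, zero at the start; "wrist_torque": the same for the moment, N m; "opening": opening from 0.0 (shut) to 1.0 (fully open); "grasp_force": force on a finger pad.
Only numpy, scipy, OpenCV 4.12 (cv2) and the standard library are available. Lean on these libraries where they do the work, as an engineer would, in place of code of your own. Each camera call takes 0.05 s, during which the arm holds its last target. There are 200 camera calls.

TASK

The toy car wash's turntable has an orange-edged parking bay that is now hidden under the wash tunnel: with a fingertip on the bare disc, turn the free-spinning disc until the bay lies in line with the ramp, then lift off and let it rest there. Only then park the silver hatchback in the bay, in line with the ramp (nose either way), setting it down rather than dropping it, and leave it there. The disc's sprung spindle is delicate: never load it with more than 10 N, and do not disturb the fire engine, the cup or the crate.

Things in the scene. Friction and masses are not known exactly. Their poses are not given: they have to be found in the camera images.
- carwash: Toy car wash, fixed to the cabinet top. Origin on the turntable's vertical axis, at the cabinet top (z = 0). Its -x axis points along the ramp, from the turntable out and down. Round blue base, radius 132 mm, whose collar (inner radius 114 mm) rises 36 mm round the disc; ramp 88 mm wide, from 125 to 238 mm out along -x, its yellow kerbs at most 45 mm high
- roof (a point): Centre of the flat white roof of the wash tunnel, 76 mm from the axis along the car wash's +x, 106 mm above the cabinet top. Fixed. Roof and walls span 7 to 143 mm along +x and 132 mm either side, covering the +x half of the disc; the -x half is open from above
- ramp_head (a point): Fixed point of the car wash, 58 mm from the turntable's axis along the car wash's -x, at cabinet-top height: the bay's centre has to come straight above it. Axes as carwash
- turntable: The turntable; it turns freely about its vertical axis, either way, without stops or detents (drag about 0.01 N m; it coasts if left moving). Origin on the axis at cabinet-top height; its z never changes. Its -x axis points along the middle of the bay: home when this frame matches carwash. It carries a smooth white plastic disc, radius 110 mm, 8 mm thick, with nothing to grip
- axis (a point): Fixed point on the turntable's axis at cabinet-top height, below the disc. The height of the disc's flat upper face above it is NOT measured: the spindle is set differently each time and the face stands somewhere from 40 to 60 mm up, so it must be felt. The disc is sprung: it yields straight down by 1 mm per 4.5 N, for about 6 mm, then stops hard
- bay (a point): Point that turns with the disc, 58 mm from its axis, straight below the centre of the painted parking bay (grey, edged in orange, 92 mm long radially and 46 mm wide, flat paint), at cabinet-top height: its z tells nothing of the disc's height. Axes as turntable
- hatchback: Silver die-cast toy hatchback, 78 mm long (x, nose to -x), 34 mm wide (y), 30 mm high, about 0.14 kg, loose; its wheels do not turn. Origin under its centre at the tyres' foot
- car_centre (a point): Centre of the hatchback, 15 mm above the foot of its tyres, axes as the car. The vertical body sides to be gripped, 34 mm apart, run from 6 to 20 mm above the foot of the tyres
- fire_engine: Red plastic fire engine, 105 x 42 x 55 mm (x, y, z), loose, a bystander. Origin under its centre
- cup: Empty white ceramic cup, 72 mm across, 75 mm high, loose, a bystander. Origin under its centre
- crate: Yellow slatted plastic crate, 120 x 160 x 90 mm, loose, a bystander. Origin under its centre
There are look-alikes about, which are no part of the job. What is meant by the hatchback is not turquoise, and is the larger of those in its own colour.

How it is judged:
By the outcome, as a careful person would: the job done as asked, in the order asked, and still so for the second after the job is handed in, with the robot touching nothing.
It also fails if it takes over 72 s, if anything falls off the work surface, if the arm or the gripper's body presses on something with over 40 N, if the wrist force passes 120 N, or if a joint passes its speed limit or range.

## Working session

There is one attempt and no reset: what is moved stays moved. The work goes in short steps, Python scripts to look and compute and a shell command to move; the robot and the scene stay as the last step left them, time stands still between calls to the robot, and variables do not carry over. Pictures are saved under pics/ and viewed, at most 10 in all, crops included, and the job is handed in when it is done.

```bash
ls; mkdir -p pics
python3 - <<'E'
from rig import status, optics, job
import cv2,pickle
s=status.sense(); print(s)
for n in ("top","scene"):
    d=optics.get_image(n); pickle.dump(d,open(f'{n}0.pkl','wb')); cv2.imwrite(f'pics/{n}0.png',d['image'][:,:,::-1]); print(n,d['fx'],d['T'].round(3).tolist())
E
```

```text
pics
{'clock': 0.0, 'joint_pos': array([ 1.10191042,  0.47780287,  0.02232385,  1.55643472, -0.01152378,
        1.1092978 , -0.08313189]), 'qd': array([ 8.36977969e-06,  2.34119808e-03, -3.63422359e-04, -1.90239368e-04,
       -3.91278635e-05,  1.48295144e-04,  8.40686335e-04]), 'joint_torque': array([ 8.20385485e-04, -5.96439207e+01,  1.60770804e+00, -2.81196213e+01,
        1.23272126e-02,  9.26942274e-03,  3.08589608e-05]), 'eef_pos': array([ 238.07772249, -630.99548476,  230.33060948]), 'ee_rot': array([-8.81789716e-04,  9.83773455e-01,  1.79412833e-01, -2.14922962e-04]), 'contact_force': array([-0.09435501,  0.27419636,  0.14417721]), 'wrist_torque': array([-0.039925  ,  0.06934879, -0.03916401]), 'grasp_force': 0.0, 'opening': 1.0000245085946662}
top 615.4903922180335 [[-0.016, -0.998, 0.066, 518.101], [-1.0, 0.018, 0.024, -105.062], [-0.025, -0.066, -0.998, 1450.219], [0.0, 0.0, 0.0, 1.0]]
scene 508.12196515005127 [[-0.66, 0.575, -0.483, 1086.695], [0.751, 0.522, -0.405, 329.481], [0.019, -0.63, -0.776, 854.995], [0.0, 0.0, 0.0, 1.0]]
```

View pics/top0.png

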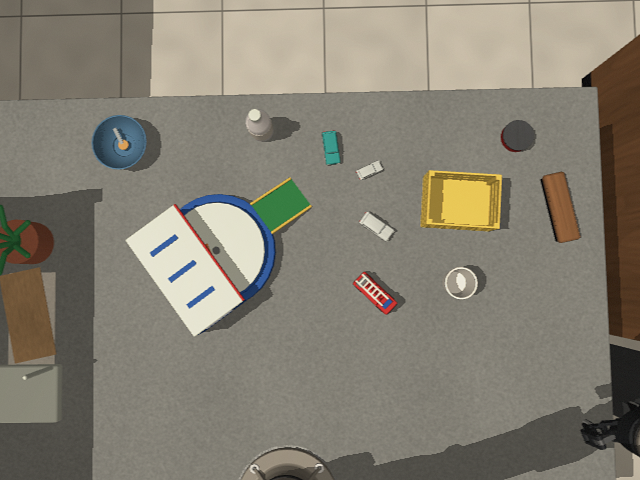

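View pics/scene0.png

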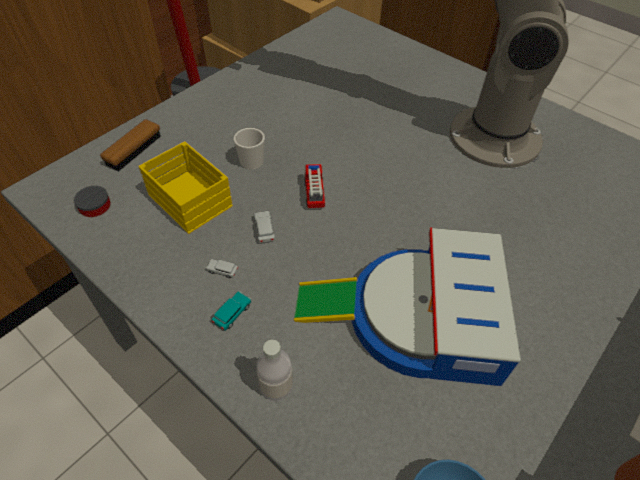

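The top view shows the car wash with its axis near (216,250) and the ramp toward (290,200). The larger silver hatchback is at (377,226), with a smaller look-alike at (370,170). The fire engine is at (375,293), the cup at (461,283) and the crate at (462,200). The scene view shows a sliver of orange at (432,306), by the tunnel mouth.

```bash
cat > h.py <<'E'
import numpy as np,cv2,pickle
from rig import status,optics
from scipy.spatial.transform import Rotation as R
def world(d):
    z=d['z_map'].astype(float); v,u=np.mgrid[:480,:640]
    P=np.stack([(u-d['cx'])/d['fx']*z,(v-d['cy'])/d['fy']*z,z],-1)
    return P@d['T'][:3,:3].T+d['T'][:3,3]
def grab(n,name):
    d=optics.get_image(n); pickle.dump(d,open(name+'.pkl','wb')); cv2.imwrite(f'pics/{name}.png',d['image'][:,:,::-1]); return d
def hsv(d): return cv2.cvtColor(d['image'],cv2.COLOR_RGB2HSV).astype(int)
def proj(d,p):
    q=(np.array(p)-d['T'][:3,3])@d['T'][:3,:3]; return q[0]/q[2]*d['fx']+d['cx'],q[1]/q[2]*d['fy']+d['cy']
E
python3 - <<'E'
from h import *
for n in('top','scene'):
    d=pickle.load(open(n+'0.pkl','rb')); W=world(d); H=hsv(d); h,s,v=H[...,0],H[...,1],H[...,2]
    print(n,'table z',np.median(W[300:400,250:330,2]) if n=='top' else np.median(W[100:130,280:340,2]))
    g=(h>45)&(h<80)&(s>120)&(W[...,2]>-5)&(W[...,2]<60)
    y=(h>20)&(h<33)&(s>150)&(v>100)&(W[...,2]>3)&(W[...,2]<60)
    k=cv2.dilate(g.astype(np.uint8),np.ones((9,9)))>0
    def rect(m,name):
        p=W[m]; r=cv2.minAreaRect(p[:,:2].astype(np.float32)); print(name,len(p),np.round(r[0],1),np.round(r[1],1),round(r[2],1),'z',np.percentile(p[:,2],[2,50,98]).round(1))
    rect(g,'green'); rect((g|y)&k,'ramp')
    # heights
    blob=lambda x0,x1,y0,y1,zl: (np.mgrid[:480,:640][1]>=x0)&(np.mgrid[:480,:640][1]<=x1)&(np.mgrid[:480,:640][0]>=y0)&(np.mgrid[:480,:640][0]<=y1)&(W[...,2]>zl)
    B={'top':dict(car=(352,402,205,247),small=(352,388,155,184),fe=(345,405,265,318),cup=(440,485,260,305),crate=(410,510,160,240)),'scene':dict(car=(248,282,205,248),small=(200,242,255,282),fe=(298,332,158,212),cup=(228,270,122,172),crate=(135,240,138,232))}[n]
    for kk,b in B.items():
        rect(blob(*b,6),kk)
    roof=(W[...,2]>98)&(W[...,2]<114)&(s<60)&(v>150)
    num,l,st,c=cv2.connectedComponentsWithStats(roof.astype(np.uint8)); i=1+st[1:,4].argmax(); rect(l==i,'roof')
    # disc: white, between z 35..65
    w=(W[...,2]>35)&(W[...,2]<65)&(s<60)&(v>120)
    num,l,st,c=cv2.connectedComponentsWithStats(w.astype(np.uint8)); i=1+st[1:,4].argmax(); rect(l==i,'disc')
    bl=(h>100)&(h<125)&(s>150)&(W[...,2]>30)&(W[...,2]<42); p=W[bl]
    print('orange',[(a,b) for a,b in zip(*np.where((h>4)&(h<18)&(s>130)&(W[...,2]>30)&(W[...,2]<70)&(np.hypot(W[...,0]-480,W[...,1]-130)<200)))][:8])
    # collar circle fit
    q=p[:,:2]; A=np.c_[q,np.ones(len(q))]
    for _ in range(4):
        sol=np.linalg.lstsq(A,(q**2).sum(1),rcond=None)[0]; c=sol[:2]/2; r=np.sqrt(sol[2]+c@c); e=np.abs(np.hypot(*(q-c).T)-r); m=e<12; q=q[m];A=A[m]
    print('collar',c,r,len(q))
E
```

```text
top table z -0.21748845057163635
green 1507 [677.3   6.8] [ 76.1 110.7] 35.3 z [ 0.3 20.2 38.8]
ramp 1752 [679.2   8.1] [ 94.5 111.3] 35.8 z [ 0.7 20.7 39.7]
car 550 [ 583.8 -196.7] [128.2 185.6] 70.3 z [ 6.5 24.  36.1]
small 293 [ 662.6 -148.8] [ 77.  291.9] 58.4 z [ 6.3 18.  28. ]
fe 890 [ 469.5 -192.7] [122.9 171. ] 2.4 z [ 6.5 45.7 59.4]
cup 659 [ 499.4 -283.1] [357.7 104.2] 86.3 z [ 6.3 48.1 79.6]
crate 2398 [ 667.2 -305.4] [218.9 449. ] 10.7 z [ 6.2 49.5 94.5]
roof 6501 [527.9 216.1] [264.5 131.6] 35.4 z [100.3 105.9 111.5]
disc 3994 [601.6 114.3] [219.6 121.8] 35.2 z [47.5 53.5 59.5]
orange [(np.int64(244), np.int64(206)), (np.int64(244), np.int64(207)), (np.int64(245), np.int64(206)), (np.int64(245), np.int64(207)), (np.int64(246), np.int64(207)), (np.int64(247), np.int64(208)), (np.int64(249), np.int64(209))]
collar [571.8454363  152.87112256] 122.72180276862761 1188
scene table z 1.1189091757362917
green 1857 [ 540.  -162.8] [543.7 932.4] 40.6 z [ 3.  21.4 39.2]
ramp 2272 [ 540.  -162.8] [543.7 932.4] 40.6 z [ 3.1 22.1 40.1]
car 497 [837.2  46.2] [753.5  45.3] 52.1 z [11.3 27.7 34.4]
small 394 [928.6  44.4] [648.9  62. ] 55.5 z [ 7.1 18.1 26.3]
fe 795 [731.   30.6] [927.8  50.8] 43.2 z [13.9 45.3 58.1]
cup 1012 [790.4 -58.9] [974.5  69.9] 48.5 z [ 8.8 53.9 77.7]
crate 4726 [ 824.1 -138.4] [1071.7  251.7] 57.7 z [ 6.5 53.8 92.9]
roof 8410 [529.7 215.7] [263.5 131.6] 35.2 z [104.8 107.5 110.3]
disc 3781 [611.1 102.5] [214.5  93.4] 35.5 z [52.2 54.9 57.9]
orange [(np.int64(300), np.int64(430)), (np.int64(301), np.int64(430)), (np.int64(302), np.int64(430)), (np.int64(303), np.int64(430)), (np.int64(304), np.int64(430)), (np.int64(305), np.int64(429)), (np.int64(305), np.int64(430)), (np.int64(305), np.int64(431))]
collar [568.36933099 161.31732152] 131.06750766321358 1442
```

Run:
```python
from h import *
th=np.deg2rad(-54.6); ux=-np.array([np.cos(th),np.sin(th)]); uy=np.array([-ux[1],ux[0]]); ax=np.array([572.5,154.])
for n in('top','scene'):
    d=pickle.load(open(n+'0.pkl','rb')); W=world(d); H=hsv(d); h,s,v=H[...,0],H[...,1],H[...,2]
    L=(W[...,:2]-ax); X=L@ux;Y=L@uy
    disc=(np.hypot(X,Y)<108)&(W[...,2]>44)&(W[...,2]<64)
    hub=disc&(v<90)&(np.hypot(X,Y)<30); print(n,'hub',hub.sum(),np.median(W[hub],0).round(1))
    o=disc&(h>4)&(h<20)&(s>90); print('orange',np.c_[X[o],Y[o]].round(0)[:60].tolist())
    m=disc&(s<50)&(v>140); print('disc z',np.median(W[m][:,2]), 'table near', np.median(W[...,2][(np.hypot(X,Y)>150)&(np.hypot(X,Y)<230)&(s<40)&(abs(W[...,2])<12)]))
    for name,c0,zt in(('car',(583.8,-196.7),30),('fe',(469.5,-192.7),55)):
        k=(np.hypot(W[...,0]-c0[0],W[...,1]-c0[1])<75)&(W[...,2]>8)&(W[...,2]<zt+6)
        k=cv2.morphologyEx(k.astype(np.uint8),cv2.MORPH_OPEN,np.ones((3,3)))
        nn,l,st,c=cv2.connectedComponentsWithStats(k); i=1+st[1:,4].argmax(); p=W[l==i]
        r=cv2.minAreaRect(p[:,:2].astype(np.float32)); print(name,len(p),np.round(r[0],1),np.round(r[1],1),round(r[2],1),p.mean(0).round(1),c[i].round(1))
        e,V=np.linalg.eigh(np.cov(p[:,:2].T)); print(' pca deg',np.degrees(np.arctan2(V[1,1],V[0,1])))
im=pickle.load(open('top0.pkl','rb'))['image'][190:320,120:410]; cv2.imwrite('pics/c1.png',cv2.resize(im[:,:,::-1],None,fx=2.7,fy=2.7,interpolation=cv2.INTER_CUBIC))
```

```text
top hub 39 [572.7 153.   53.9]
orange [[9.0, -24.0], [7.0, -22.0], [11.0, -23.0], [9.0, -21.0], [11.0, -19.0], [9.0, -18.0], [10.0, -16.0], [11.0, -11.0]]
disc z 53.516743641732205 table near -0.042469987914728335
car 485 [ 624.8 -217. ] [78.7 36.4] 53.5 [ 622.9 -215.8   24.3] [376.6 226.1]
 pca deg 54.47955353417723
fe 822 [ 469.1 -208.1] [104.9  41.1] 45.1 [ 469.2 -208.    40.6] [375.3 293. ]
 pca deg 45.429154850562426
scene hub 65 [574.3 153.3  55.5]
orange [[11.0, -0.0], [11.0, -3.0], [11.0, -4.0], [11.0, -5.0], [9.0, -9.0], [11.0, -9.0], [9.0, -10.0], [11.0, -12.0], [10.0, -11.0], [11.0, -13.0], [12.0, -14.0], [9.0, -16.0], [11.0, -14.0], [12.0, -16.0], [9.0, -17.0], [11.0, -16.0], [7.0, -20.0], [9.0, -19.0], [11.0, -17.0], [7.0, -22.0], [11.0, -20.0], [5.0, -23.0], [6.0, -25.0], [9.0, -24.0], [10.0, -23.0], [13.0, -21.0], [6.0, -27.0], [9.0, -25.0], [11.0, -25.0], [12.0, -25.0], [12.0, -29.0]]
disc z 54.94044003852315 table near 1.5360842152226724
car 470 [ 626.4 -216.3] [80.  34.4] 53.3 [ 631.3 -209.4   25.8] [263.6 226.2]
 pca deg 54.184816510180184
fe 788 [ 472.6 -207.3] [106.5  42.2] 45.7 [ 480.4 -201.3   40.4] [313.7 185.9]
 pca deg 47.07550070623739
```

View pics/c1.png

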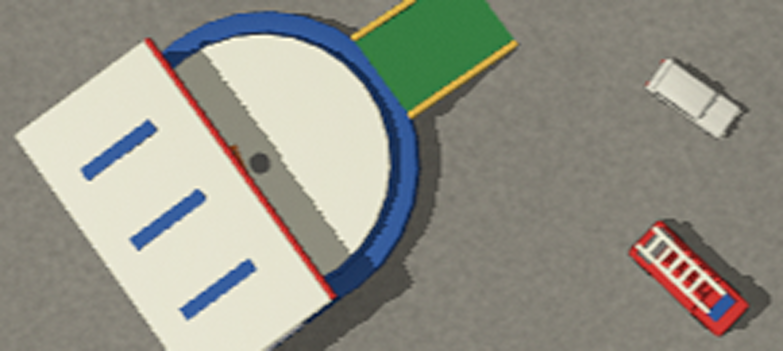

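Crop: the disc's hub is at crop (260,163), orange is just visible at (236,150), and the hatchback is at crop (693,97). The bay points about −15° from the car wash's +x, so it needs roughly 165° clockwise. I'll shut the gripper and turn the wrist first.

```bash
cat >> h.py <<'E'
AX=np.array([573,153.5]); UX=np.array([np.cos(np.deg2rad(125.4)),np.sin(np.deg2rad(125.4))]); UY=np.array([-UX[1],UX[0]])
def cw(r,a): a=np.deg2rad(a); return AX+r*np.cos(a)*UX+r*np.sin(a)*UY
def rep(target=None):
    s=status.sense(); q=s['ee_rot']; M=R.from_quat([*q[1:],q[0]]).as_matrix(); p=s['eef_pos']
    l=p[:2]-AX
    print('t',round(s['clock'],2),'p',p.round(1),'cw',(l@UX).round(1),(l@UY).round(1),'yaw_y',np.degrees(np.arctan2(M[1,1],M[0,1])).round(2),'tilt',M[:2,2].round(4),'F',s['contact_force'].round(2),'op',round(s['opening'],3),'j7',s['joint_pos'][6].round(2))
    if target is not None: print('tool shift cm',(M.T@(np.array(target)-p)/10).round(2))
E
python3 -m handwheel '{"xyz":[[0,0,0],[0,0,0],[0,0,0],[0,0,0],[0,0,0],[0,0,0],[0,0,0],[0,0,0],[0,0,0],[0,0,0],[0,0,0],[0,0,0],[0,0,0],[0,0,0],[0,0,0],[0,0,0]],"rotation":[[0,0,-0.122],[0,0,-0.122],[0,0,-0.122],[0,0,-0.122],[0,0,-0.122],[0,0,-0.122],[0,0,-0.122],[0,0,-0.122],[0,0,-0.122],[0,0,-0.122],[0,0,-0.122],[0,0,-0.122],[0,0,-0.122],[0,0,-0.122],[0,0,-0.122],[0,0,0]]}' 1
python3 -c "
from h import *
rep([*cw(75,222),160])"
```

```text
clock: 1.43
eef_pos: [237.9, -631.3, 230.7]
ee_rot: [-0.0, 0.456, 0.89, 0.0]
contact_force: [0.4, 0.6, 0.5]
opening: 0.004
grasp_force: 0.0
t 1.43 p [ 237.9 -631.3  230.7] cw -445.6 727.8 yaw_y 35.75 tilt [-0.0003  0.0011] F [0.44 0.65 0.46] op 0.004 j7 1.59
tool shift cm [38.5  78.03  7.14]
```

```bash
python3 -m handwheel '{"xyz":[[1.7,3.45,0],[1.7,3.45,0],[1.7,3.45,0],[1.7,3.45,0],[1.7,3.45,0],[1.7,3.45,0],[1.7,3.45,0],[1.7,3.45,0],[1.7,3.45,0],[1.7,3.45,0],[1.7,3.45,0],[1.7,3.45,0],[1.7,3.45,0],[1.7,3.45,0],[1.7,3.45,0],[1.7,3.45,0],[1.7,3.45,0],[1.7,3.45,0],[1.7,3.45,0],[1.7,3.45,0]],"rotation":[[0,0,0],[0,0,0],[0,0,0],[0,0,0],[0,0,0],[0,0,0],[0,0,0],[0,0,0],[0,0,0],[0,0,0],[0,0,0],[0,0,0],[0,0,0],[0,0,0],[0,0,0],[0,0,0],[0,0,0],[0,0,0],[0,0,0],[0,0,0]]}'
python3 -c "
from h import *
rep([*cw(75,222),80])"
```

```text
clock: 3.1
eef_pos: [602.8, 47.6, 231.0]
ee_rot: [-0.0, 0.46, 0.888, -0.0]
contact_force: [0.4, -0.3, -0.5]
opening: 0.0
grasp_force: 0.0
t 3.1 p [602.8  47.6 231. ] cw -103.6 37.0 yaw_y 35.26 tilt [-0.0004 -0.0003] F [ 0.41 -0.32 -0.52] op 0.0 j7 0.18
tool shift cm [ 4.8   8.72 15.1 ]
```

```bash
python3 -m handwheel '{"xyz":[[1.6,2.9,3.0],[1.6,2.9,3.0],[1.6,2.9,3.0],[0,0,3.0],[0,0,3.0],[0,0,0],[0,0,0],[0,0,0],[0,0,0]],"rotation":[[0,0,0],[0,0,0],[0,0,0],[0,0,0],[0,0,0],[0,0,0],[0,0,0],[0,0,0],[0,0,0]]}'
python3 -c "
from h import *
rep([*cw(75,222),62])"
python3 -m handwheel '{"xyz":[[0,0,0.5],[0,0,0.5],[0,0,0.4],[0,0,0.3],[0,0,0],[0,0,0],[0,0,0]],"rotation":[[0,0,0],[0,0,0],[0,0,0],[0,0,0],[0,0,0],[0,0,0],[0,0,0]]}'
python3 -c "
from h import *
rep()"
```

```text
clock: 3.85
eef_pos: [643.9, 129.7, 89.9]
ee_rot: [0.001, 0.459, 0.889, 0.001]
contact_force: [0.5, 0.3, 0.0]
opening: -0.002
grasp_force: 0.0
t 3.85 p [643.9 129.7  89.9] cw -60.4 -44.0 yaw_y 35.41 tilt [0.0036 0.0007] F [0.51 0.33 0.05] op -0.002 j7 -0.03
tool shift cm [0.47 0.61 2.79]
clock: 4.43
eef_pos: [642.4, 129.7, 70.4]
ee_rot: [0.0, 0.458, 0.889, 0.0]
contact_force: [-0.2, 0.1, 0.0]
opening: -0.002
grasp_force: 0.0
t 4.43 p [642.4 129.7  70.4] cw -59.6 -42.8 yaw_y 35.52 tilt [0.0001 0.0001] F [-0.21  0.09  0.03] op -0.002 j7 -0.04
```

```bash
python3 -m handwheel '{"xyz":[[0,0,0.3],[0,0,0.3],[0,0,0.2],[0,0,0.1],[0,0,0.1],[0,0,0.1],[0,0,0.1],[0,0,0],[0,0,0]],"rotation":[[0,0,0],[0,0,0],[0,0,0],[0,0,0],[0,0,0],[0,0,0],[0,0,0],[0,0,0],[0,0,0]]}'; python3 -m handwheel '{"xyz":[[0,0,0.1],[0,0,0.1],[0,0,0],[0,0,0]],"rotation":[[0,0,0],[0,0,0],[0,0,0],[0,0,0]]}'
```

```text
clock: 5.18
eef_pos: [642.4, 129.6, 58.4]
ee_rot: [0.0, 0.458, 0.889, -0.0]
contact_force: [-0.7, -0.2, -0.0]
opening: 0.001
grasp_force: 0.0
clock: 5.52
eef_pos: [642.3, 129.6, 56.3]
ee_rot: [-0.0, 0.458, 0.889, -0.0]
contact_force: [-0.7, -0.3, -0.2]
opening: -0.0
grasp_force: 0.0
```

```bash
python3 -m handwheel '{"xyz":[[0,0,0.1],[0,0,0],[0,0,0]],"rotation":[[0,0,0],[0,0,0],[0,0,0]]}'; python3 -m handwheel '{"xyz":[[0,0,0.1],[0,0,0],[0,0,0]],"rotation":[[0,0,0],[0,0,0],[0,0,0]]}'
```

```text
clock: 5.77
eef_pos: [642.3, 129.6, 55.3]
ee_rot: [-0.0, 0.458, 0.889, -0.0]
contact_force: [-0.6, 0.5, -0.1]
opening: 0.0
grasp_force: 0.0
clock: 6.02
eef_pos: [642.3, 129.6, 54.3]
ee_rot: [-0.0, 0.458, 0.889, -0.0]
contact_force: [-0.2, -1.0, 0.3]
opening: -0.001
grasp_force: 0.0
```

```bash
python3 -m handwheel '{"xyz":[[0,0,0.07],[0,0,0],[0,0,0]],"rotation":[[0,0,0],[0,0,0],[0,0,0]]}'; python3 -m handwheel '{"xyz":[[0,0,0.05],[0,0,0],[0,0,0]],"rotation":[[0,0,0],[0,0,0],[0,0,0]]}'
```

```text
clock: 6.27
eef_pos: [642.4, 129.7, 53.7]
ee_rot: [0.0, 0.458, 0.889, 0.0]
contact_force: [-0.5, -0.3, -0.5]
opening: -0.003
grasp_force: 0.1
clock: 6.52
eef_pos: [642.5, 129.7, 53.3]
ee_rot: [0.0, 0.458, 0.889, 0.0]
contact_force: [0.7, 0.2, 1.8]
opening: -0.001
grasp_force: 0.5
```

```bash
python3 -m handwheel '{"xyz":[[0,0,0.05],[0,0,0],[0,0,0]],"rotation":[[0,0,0],[0,0,0],[0,0,0]]}'
python3 - <<'E'
from h import *
rep()
s=status.sense();q=s['ee_rot'];M=R.from_quat([*q[1:],q[0]]).as_matrix();l=s['eef_pos'][:2]-AX
r=np.hypot(*l);a=np.degrees(np.arctan2(l@UY,l@UX))%360;print(r,a)
A=a-np.r_[0,1.5,np.arange(1,18)*4.5+1.5,80,80.5]
P=np.array([cw(r,x) for x in A]);D=np.diff(P,axis=0)
print([ (M.T@np.r_[x,0]/10).round(2)[:2].tolist() for x in D])
E
```

```text
clock: 6.77
eef_pos: [642.7, 129.6, 52.9]
ee_rot: [0.0, 0.458, 0.889, 0.0]
contact_force: [0.0, -0.3, 2.0]
opening: -0.002
grasp_force: 1.0
t 6.77 p [642.7 129.6  52.9] cw -59.8 -42.9 yaw_y 35.52 tilt [0.0006 0.    ] F [ 0.02 -0.28  1.97] op -0.002 j7 -0.05
73.63067208718309 215.67452548702838
[[-0.11, -0.16], [-0.3, -0.49], [-0.27, -0.51], [-0.22, -0.53], [-0.18, -0.55], [-0.14, -0.56], [-0.09, -0.57], [-0.05, -0.58], [-0.0, -0.58], [0.04, -0.58], [0.09, -0.57], [0.13, -0.56], [0.18, -0.55], [0.22, -0.54], [0.26, -0.52], [0.3, -0.49], [0.34, -0.47], [0.37, -0.44], [0.18, -0.19], [0.05, -0.05]]
```

```bash
python3 -m handwheel '{"xyz":[[-0.11,-0.16,0.02],[-0.3,-0.49,0],[-0.27,-0.51,0],[-0.22,-0.53,0],[-0.18,-0.55,0],[-0.14,-0.56,0],[-0.09,-0.57,0],[-0.05,-0.58,0],[0,-0.58,0],[0.04,-0.58,0],[0.09,-0.57,0]],"rotation":[[0,0,0],[0,0,0],[0,0,0],[0,0,0],[0,0,0],[0,0,0],[0,0,0],[0,0,0],[0,0,0],[0,0,0],[0,0,0]]}'
python3 -m handwheel '{"xyz":[[0.13,-0.56,0],[0.18,-0.55,0],[0.22,-0.54,0],[0.26,-0.52,0],[0.3,-0.49,0],[0.34,-0.47,0],[0.37,-0.44,0],[0.18,-0.19,0],[0.05,-0.05,0],[0,0,0],[0,0,0],[0,0,0]],"rotation":[[0,0,0],[0,0,0],[0,0,0],[0,0,0],[0,0,0],[0,0,0],[0,0,0],[0,0,0],[0,0,0],[0,0,0],[0,0,0],[0,0,0]]}'
python3 - <<'E'
from h import *
rep()
for n in ('top','scene'):
    d=grab(n,n+'1'); W=world(d);H=hsv(d);h,s,v=H[...,0],H[...,1],H[...,2]
    L=W[...,:2]-AX;X=L@UX;Y=L@UY
    o=(np.hypot(X,Y)<108)&(W[...,2]>44)&(W[...,2]<64)&(h>4)&(h<20)&(s>90)
    p=np.c_[X[o],Y[o]];print(len(p),np.percentile(p,[5,50,95],axis=0).round(0).tolist())
    print(proj(d,[*AX,54]))
t=pickle.load(open('top1.pkl','rb'))['image'][180:330,130:330,::-1];sc=pickle.load(open('scene1.pkl','rb'))['image'][220:390,290:520,::-1]
a=cv2.resize(t,(400,300));b=cv2.resize(sc,(400,300));cv2.imwrite('pics/m1.png',np.hstack([a,b]))
E
```

```text
clock: 7.68
eef_pos: [602.7, 86.3, 52.5]
ee_rot: [-0.0, 0.458, 0.889, -0.0]
contact_force: [-0.0, 0.1, 2.0]
opening: 0.004
grasp_force: 1.3
clock: 8.68
eef_pos: [560.7, 81.0, 52.5]
ee_rot: [0.0, 0.458, 0.889, 0.0]
contact_force: [-1.0, -0.4, 2.9]
opening: -0.001
grasp_force: 1.2
t 8.68 p [560.7  81.   52.5] cw -52.0 52.0 yaw_y 35.51 tilt [0.0002 0.    ] F [-0.98 -0.37  2.85] op -0.001 j7 -0.04
105 [[-34.0, -103.0], [-18.0, -88.0], [11.0, -54.0]]
(np.float64(215.69446009944622), np.float64(249.8542907673163))
298 [[-36.0, -103.0], [-15.0, -67.0], [12.0, -12.0]]
(np.float64(423.3390284421855), np.float64(299.19564402025))
```

View pics/m1.png

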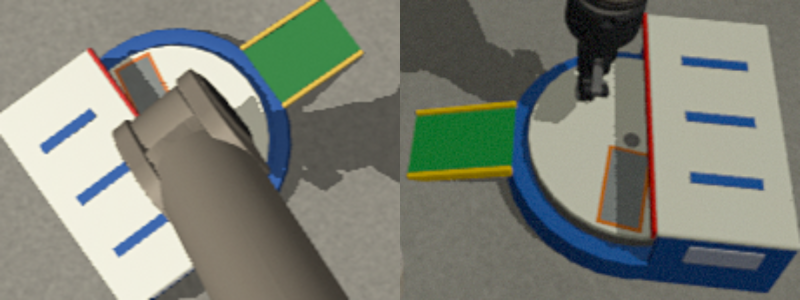

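The bay now peeks out of the tunnel, its near-side corner at (610,147) in the right panel. I'll fit its angle.

```bash
cat >> h.py <<'E'
def bay(d,z=53.5,ax=AX):
    H=hsv(d);h,s,v=H[...,0],H[...,1],H[...,2];W=world(d)
    o=(np.hypot(*(W[...,:2]-AX).transpose(2,0,1))<110)&(abs(W[...,2]-54)<9)&(h>4)&(h<20)&(s>90)
    vv,uu=np.where(o); r=np.c_[(uu-d['cx'])/d['fx'],(vv-d['cy'])/d['fy'],np.ones(len(uu))]@d['T'][:3,:3].T
    c=d['T'][:3,3]; p=(c+r*((z-c[2])/r[:,2])[:,None])[:,:2]
    def cost(x):
        a=np.deg2rad(x[0]); b=np.cos(a)*UX+np.sin(a)*UY; q=p-AX-(x[1:] if len(x)>1 else 0)
        R_=q@b-58; T_=q@np.array([-b[1],b[0]])
        return np.mean(np.minimum(np.abs(np.maximum(abs(R_)-45,abs(T_)-22)),5))
    a=min(np.arange(0,360,.5),key=lambda x:cost([x]))
    from scipy.optimize import minimize
    m=minimize(cost,[a,0,0],method='Nelder-Mead',options=dict(initial_simplex=[[a,0,0],[a+2,0,0],[a,2,0],[a,0,2]]))
    return len(p),a,round(cost([a]),2),m.x.round(2),round(m.fun,2)
E
python3 - <<'E'
from h import *
for n in('top1','scene1'):
    print(bay(pickle.load(open(n+'.pkl','rb'))))
E
```

```text
(105, np.float64(261.5), np.float64(1.51), array([260.9 ,  -1.67,   0.28]), np.float64(1.39))
(298, np.float64(260.5), np.float64(1.57), array([260.73,  -0.95,  -0.5 ]), np.float64(1.5))
```

```bash
python3 -m handwheel '{"xyz":[[0,0,-0.3],[0,0,-0.6],[0,0,-0.6],[0,0,0],[-0.19,2.37,0],[-0.19,2.37,0],[-0.2,2.37,0],[-0.2,2.38,0],[0,0,0],[0,0,0.4],[0,0,0.4],[0,0,0.2],[0,0,0.1],[0,0,0.1],[0,0,0.1],[0,0,0],[0,0,0],[0,0,0]],"rotation":[[0,0,0],[0,0,0],[0,0,0],[0,0,0],[0,0,0],[0,0,0],[0,0,0],[0,0,0],[0,0,0],[0,0,0],[0,0,0],[0,0,0],[0,0,0],[0,0,0],[0,0,0],[0,0,0],[0,0,0],[0,0,0]]}'; python3 -c "
from h import *
print(bay(grab('scene','s2')));rep()"
```

```text
clock: 10.28
eef_pos: [642.3, 129.8, 54.7]
ee_rot: [0.0, 0.458, 0.889, 0.0]
contact_force: [0.1, 0.3, -0.6]
opening: 0.002
grasp_force: 0.0
(296, np.float64(260.5), np.float64(1.59), array([260.71,  -1.  ,  -0.66]), np.float64(1.48))
t 10.33 p [642.3 129.8  54.6] cw -59.5 -42.8 yaw_y 35.52 tilt [0.0002 0.    ] F [0.03 0.41 0.04] op -0.0 j7 -0.05
```

```bash
python3 -m handwheel '{"xyz":[[0,0,0.08],[0,0,0.07],[0,0,0.06],[0,0,0],[0,0,0]],"rotation":[[0,0,0],[0,0,0],[0,0,0],[0,0,0],[0,0,0]]}'
python3 -m handwheel '{"xyz":[[-0.11,-0.16,0],[-0.3,-0.49,0],[-0.27,-0.51,0],[-0.22,-0.53,0],[-0.18,-0.55,0],[-0.14,-0.56,0],[-0.09,-0.57,0],[-0.05,-0.58,0],[0,-0.58,0],[0.04,-0.58,0],[0.09,-0.57,0]],"rotation":[[0,0,0],[0,0,0],[0,0,0],[0,0,0],[0,0,0],[0,0,0],[0,0,0],[0,0,0],[0,0,0],[0,0,0],[0,0,0]]}'
python3 -m handwheel '{"xyz":[[0.13,-0.56,0],[0.18,-0.55,0],[0.22,-0.54,0],[0.26,-0.52,0],[0.3,-0.49,0],[0.34,-0.47,0],[0.37,-0.44,0],[0.18,-0.19,0],[0.05,-0.05,0],[0,0,0],[0,0,0],[0,0,0]],"rotation":[[0,0,0],[0,0,0],[0,0,0],[0,0,0],[0,0,0],[0,0,0],[0,0,0],[0,0,0],[0,0,0],[0,0,0],[0,0,0],[0,0,0]]}'
python3 -c "
from h import *
print(bay(grab('scene','s3')));print(bay(grab('top','t3')));rep()"
```

```text
clock: 10.75
eef_pos: [642.7, 129.8, 52.7]
ee_rot: [0.0, 0.458, 0.889, 0.0]
contact_force: [0.7, -0.2, 2.2]
opening: 0.0
grasp_force: 1.2
clock: 11.67
eef_pos: [602.6, 86.4, 52.4]
ee_rot: [-0.0, 0.458, 0.889, -0.0]
contact_force: [0.1, -0.2, 2.7]
opening: 0.001
grasp_force: 1.4
clock: 12.67
eef_pos: [560.6, 81.2, 52.4]
ee_rot: [0.0, 0.458, 0.889, 0.0]
contact_force: [0.6, -0.2, 3.7]
opening: -0.006
grasp_force: 1.3
(297, np.float64(173.5), np.float64(1.49), array([174.19,  -0.54,  -1.1 ]), np.float64(1.43))
(70, np.float64(174.0), np.float64(1.43), array([174.67,  -1.9 ,   0.65]), np.float64(1.17))
t 12.77 p [560.6  81.1  52.4] cw -51.8 52.1 yaw_y 35.51 tilt [0.0001 0.    ] F [ 0.06 -0.73  2.47] op 0.003 j7 -0.05
```

```bash
python3 -m handwheel '{"xyz":[[-0.05,0.05,0],[-0.13,0.13,0],[-0.14,0.15,0],[-0.1,0.12,0],[-0.04,0.06,0],[0,0,0],[0,0,0],[0,0,0]],"rotation":[[0,0,0],[0,0,0],[0,0,0],[0,0,0],[0,0,0],[0,0,0],[0,0,0],[0,0,0]]}'
python3 -c "
from h import *
print(bay(grab('scene','s4')));print(bay(grab('top','t4')));rep()
d=grab('scene','s4');W=world(d);H=hsv(d)
print('scene cand', [bay(d,53.5)])
im=d['image'][230:390,290:450,::-1];cv2.imwrite('pics/m4.png',cv2.resize(im,None,fx=3.7,fy=3.7,interpolation=cv2.INTER_CUBIC))"
```

```text
clock: 13.43
eef_pos: [567.2, 80.3, 52.4]
ee_rot: [0.0, 0.458, 0.889, -0.0]
contact_force: [-0.7, -0.8, 2.1]
opening: 0.003
grasp_force: 1.4
(293, np.float64(179.0), np.float64(1.45), array([179.78,  -0.43,  -0.95]), np.float64(1.38))
(62, np.float64(179.5), np.float64(1.37), array([1.7888e+02, 4.0000e-02, 1.7100e+00]), np.float64(1.12))
t 13.53 p [567.2  80.3  52.4] cw -56.3 47.2 yaw_y 35.52 tilt [ 0.0001 -0.0001] F [-0.04 -1.12  2.69] op 0.001 j7 -0.04
scene cand [(297, np.float64(179.0), np.float64(1.49), array([179.76,  -0.42,  -0.96]), np.float64(1.41))]
```

View pics/m4.png

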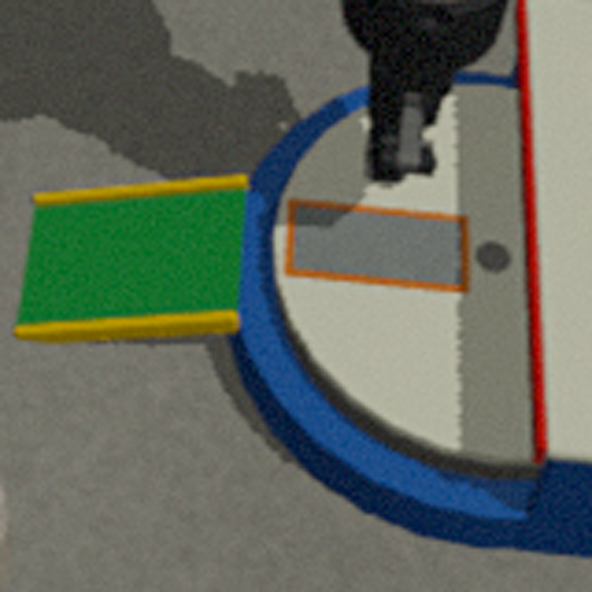

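The bay looks in line with the ramp: its inner end, at (465,218)–(468,290), is parallel to the red roof edge. I'll lift off, open the gripper and look with the arm away.

```bash
python3 -m handwheel '{"xyz":[[0,0,-0.1],[0,0,-0.5],[0,0,-2.5],[0,0,-4],[0,0,-4],[0,0,-3],[0,0,0],[0,0,0],[0,0,0],[0,0,0],[0,0,0],[0,0,0],[0,0,0],[0,0,0],[0,0,0],[0,0,0],[0,0,0]],"rotation":[[0,0,0],[0,0,0],[0,0,0],[0,0,0],[0,0,0],[0,0,0],[0,0,0.1245],[0,0,0.1245],[0,0,0.1245],[0,0,0.1245],[0,0,0.1245],[0,0,0.1245],[0,0,0.1245],[0,0,0.1245],[0,0,0.1245],[0,0,0.1245],[0,0,0]]}'
python3 -c "
from h import *
print(bay(grab('scene','s5')));rep([625.3,-216.6,150])"
```

```text
clock: 15.0
eef_pos: [566.8, 80.6, 193.4]
ee_rot: [-0.0, 0.891, 0.454, -0.0]
contact_force: [-0.6, 0.0, -0.4]
opening: 0.0
grasp_force: 0.0
(295, np.float64(178.5), np.float64(1.46), array([179.34,  -0.66,  -1.05]), np.float64(1.37))
t 15.05 p [566.8  80.6 193.4] cw -55.8 47.3 yaw_y -35.65 tilt [-0.0004 -0.0003] F [ 1.6  -0.27  0.23] op -0.002 j7 -1.04
tool shift cm [-20.73  22.08   4.35]
```

```bash
python3 -m handwheel '{"xyz":[[-2.3,2.45,0.4],[-2.3,2.45,0.4],[-2.3,2.45,0.4],[-2.3,2.45,0.4],[-2.3,2.45,0.4],[-2.3,2.45,0.4],[-2.3,2.45,0.4],[-2.3,2.45,0.4],[-2.3,2.45,0.4],[0,0,0],[0,0,0],[0,0,0]],"rotation":[[0,0,0],[0,0,0],[0,0,0],[0,0,0],[0,0,0],[0,0,0],[0,0,0],[0,0,0],[0,0,0],[0,0,0],[0,0,0],[0,0,0]]}' -1
python3 - <<'E'
from h import *
rep([625.3,-216.6,90])
for n in('scene','top'):
    d=grab(n,n+'6');print(bay(d))
    # line directions at known heights: ramp/roof edge vs bay
    W=world(d);H=hsv(d);h,s,v=H[...,0],H[...,1],H[...,2]
    red=((h<6)|(h>174))&(s>150)&(np.hypot(*(W[...,:2]-AX).transpose(2,0,1))<160)&(W[...,2]>70)
    vv,uu=np.where(red);c=d['T'][:3,3];r=np.c_[(uu-d['cx'])/d['fx'],(vv-d['cy'])/d['fy'],np.ones(len(uu))]@d['T'][:3,:3].T
    p=(c+r*((100-c[2])/r[:,2])[:,None])[:,:2].astype(np.float32);l=cv2.fitLine(p,cv2.DIST_HUBER,0,.01,.01).ravel();print('red edge deg',np.degrees(np.arctan2(l[1],l[0])),len(p))
    roof=((W[...,2]>98)&(W[...,2]<114)&(s<60)&(v>130)).astype(np.uint8);nn,lb,st,ce=cv2.connectedComponentsWithStats(roof);i=1+st[1:,4].argmax()
    vv,uu=np.where(lb==i);r=np.c_[(uu-d['cx'])/d['fx'],(vv-d['cy'])/d['fy'],np.ones(len(uu))]@d['T'][:3,:3].T
    p=(c+r*((106-c[2])/r[:,2])[:,None])[:,:2].astype(np.float32);print('roof',cv2.minAreaRect(p))
    g=((h>45)&(h<80)&(s>120)&(abs(W[...,2]-25)<28)).astype(np.uint8);nn,lb,st,ce=cv2.connectedComponentsWithStats(g);i=1+st[1:,4].argmax();print('green',cv2.minAreaRect(W[lb==i][:,:2].astype(np.float32)))
    # bay centre from filled contour
    o=((np.hypot(*(W[...,:2]-AX).transpose(2,0,1))<110)&(abs(W[...,2]-54)<9)&(h>4)&(h<20)&(s>90))
    vv,uu=np.where(o);r=np.c_[(uu-d['cx'])/d['fx'],(vv-d['cy'])/d['fy'],np.ones(len(uu))]@d['T'][:3,:3].T
    p=(c+r*((53.5-c[2])/r[:,2])[:,None])[:,:2].astype(np.float32);print('bayrect',cv2.minAreaRect(p),'expect',cw(58,180))
d=grab('wrist','w6')
E
```

```text
clock: 16.05
eef_pos: [624.7, -215.8, 157.1]
ee_rot: [-0.001, 0.89, 0.457, 0.0]
contact_force: [0.9, 1.0, 0.7]
opening: 0.996
grasp_force: 0.0
t 16.05 p [ 624.7 -215.8  157.1] cw -330.9 171.8 yaw_y -35.66 tilt [-0.0005  0.0013] F [0.94 1.   0.74] op 0.996 j7 -0.54
tool shift cm [-0.04  0.11  6.71]
(295, np.float64(178.5), np.float64(1.48), array([179.34,  -0.67,  -1.03]), np.float64(1.39))
red edge deg 35.35575 350
roof ((529.4677734375, 215.48443603515625), (264.54107666015625, 129.8448028564453), 35.44017791748047)
green ((677.6582641601562, 4.8847198486328125), (75.86909484863281, 110.410888671875), 35.13995361328125)
bayrect ((605.7371215820312, 104.59130859375), (46.569175720214844, 91.31655883789062), 35.17893600463867) expect [606.598308   106.22258785]
(205, np.float64(179.5), np.float64(1.3), array([ 1.7961e+02, -2.8000e-01,  1.2000e-01]), np.float64(1.29))
red edge deg 35.44697 264
roof ((527.313232421875, 215.154296875), (263.4768371582031, 129.83163452148438), 35.456947326660156)
green ((677.4288330078125, 6.696571350097656), (75.73065185546875, 110.76295471191406), 35.56419372558594)
bayrect ((605.9828491210938, 106.13468933105469), (46.045127868652344, 91.58463287353516), 34.956268310546875) expect [606.598308   106.22258785]
```

View pics/w6.png

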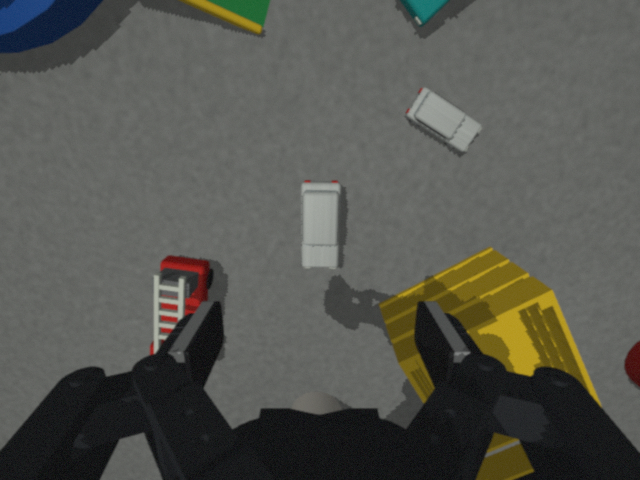

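The wrist view shows the hatchback at (321,225), upright in frame and centred between the fingers. The look-alike at (443,120) is clearly smaller. The bay is within half a degree of home and at rest. Next I'll refine the car's pose.

Run:
```python
from h import *
d=pickle.load(open('w6.pkl','rb'));W=world(d);m=np.zeros((480,640),np.uint8)
sub=np.s_[165:285,285:360];m[sub]=(W[...,2][sub]>9)
nn,l,st,c=cv2.connectedComponentsWithStats(m);i=1+st[1:,4].argmax();p=W[l==i]
print(cv2.minAreaRect(p[:,:2].astype(np.float32)),np.percentile(p[:,2],[1,50,99]),c[i])
for n in('scene0','top0'):
  d=pickle.load(open(n+'.pkl','rb'))
rep([625,-216.3,60])
```

```text
((638.58642578125, -201.33749389648438), (123.29877471923828, 34.00123977661133), 53.39834213256836) [16.78642399 29.86348101 32.57447374] [319.88261649 223.29360812]
t 16.2 p [ 625.1 -214.5  157.7] cw -330.1 170.7 yaw_y -35.6 tilt [0.0003 0.0008] F [-0.02  0.34 -0.47] op 1.001 j7 -0.55
tool shift cm [-0.16  0.1   9.77]
```

```bash
python3 -m handwheel '{"xyz":[[-0.16,0.17,3],[0,0,3],[0,0,3],[0,0,2],[0,0,1],[0,0,0],[0,0,0],[0,0,0]],"rotation":[[0,0,0.017],[0,0,0],[0,0,0],[0,0,0],[0,0,0],[0,0,0],[0,0,0],[0,0,0]]}'
python3 -c "
from h import *
rep([624.9,-216.6,3])"
```

```text
clock: 16.87
eef_pos: [626.8, -218.6, 39.2]
ee_rot: [0.001, 0.894, 0.448, 0.001]
contact_force: [-0.0, -0.3, 0.2]
opening: 1.001
grasp_force: 0.0
t 16.87 p [ 626.8 -218.6   39.2] cw -334.5 171.7 yaw_y -36.74 tilt [ 0.0028 -0.0006] F [-0.05 -0.34  0.18] op 1.001 j7 -0.6
tool shift cm [ 0.05 -0.28  3.62]
```

```bash
python3 -m handwheel '{"xyz":[[0.08,-0.1,0.8],[0,0,0.8],[0,0,0.8],[0,0,0.6],[0,0,0.4],[0,0,0.2],[0,0,0],[0,0,0]],"rotation":[[0,0,0],[0,0,0],[0,0,0],[0,0,0],[0,0,0],[0,0,0],[0,0,0],[0,0,0]]}'
python3 -c "
from h import *
rep()"
```

```text
clock: 17.53
eef_pos: [625.0, -217.6, 1.3]
ee_rot: [-0.0, 0.894, 0.448, -0.0]
contact_force: [0.1, 0.3, 0.4]
opening: 1.0
grasp_force: 0.0
t 17.53 p [ 625.  -217.6    1.3] cw -332.6 172.5 yaw_y -36.79 tilt [-0.  0.] F [0.1  0.31 0.36] op 1.0 j7 -0.62
```

```bash
python3 -m handwheel '{"xyz":[[0,0,-0.2],[0,0,0],[0,0,0],[0,0,0],[0,0,0],[0,0,0],[0,0,0],[0,0,0],[0,0,0],[0,0,0]],"rotation":[[0,0,0],[0,0,0],[0,0,0],[0,0,0],[0,0,0],[0,0,0],[0,0,0],[0,0,0],[0,0,0],[0,0,0]]}' 1
python3 -c "
from h import *
rep()"
```

```text
clock: 18.37
eef_pos: [625.4, -217.7, 3.9]
ee_rot: [0.0, 0.894, 0.448, 0.0]
contact_force: [-1.0, -0.0, 5.8]
opening: 0.383
grasp_force: 60.1
t 18.37 p [ 625.4 -217.7    3.9] cw -332.9 172.3 yaw_y -36.79 tilt [ 0.0008 -0.0003] F [-0.99 -0.01  5.83] op 0.383 j7 -0.62
```

```bash
python3 -m handwheel '{"xyz":[[0,0,-0.5],[0,0,-1.5],[0,0,-3],[0,0,-4],[0,0,-4],[0,0,-4],[0,0,-1],[0,0,0],[0,0,0]],"rotation":[[0,0,0],[0,0,0],[0,0,0],[0,0,0],[0,0,0],[0,0,0],[0,0,0],[0,0,0],[0,0,0]]}'
python3 - <<'E'
from h import *
rep()
d=grab('scene','s8');e=grab('wrist','w8')
p=status.sense()['eef_pos'];u,v=map(int,proj(d,p));print(u,v)
a=d['image'][max(v-110,0):v+110,max(u-140,0):u+140,::-1];a=cv2.resize(a,(400,300));b=cv2.resize(e['image'][:,:,::-1],(400,300))
cv2.imwrite('pics/m8.png',np.hstack([a,b]))
E
```

```text
clock: 19.12
eef_pos: [624.6, -217.5, 183.7]
ee_rot: [0.0, 0.894, 0.448, 0.0]
contact_force: [-0.2, 0.1, -1.6]
opening: 0.379
grasp_force: 59.9
t 19.12 p [ 624.6 -217.5  183.7] cw -332.3 172.9 yaw_y -36.79 tilt [ 0.0003 -0.0004] F [-0.2   0.09 -1.59] op 0.379 j7 -0.55
258 169
```

View pics/m8.png

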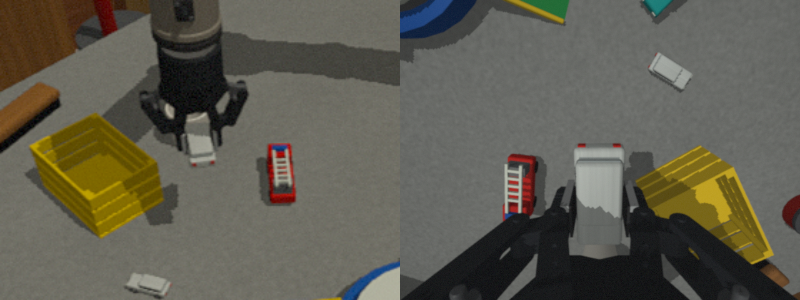

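The right panel shows the car squarely held, with its tail edge at (600,147). The left panel shows the car clear of the table and the bystanders undisturbed. Next I'll turn the wrist and carry it over.

```bash
python3 -m handwheel '{"xyz":[[0,0,0],[0,0,0],[0,0,0],[0,0,0],[0,0,0],[0,0,0],[0,0,0],[0,0,0],[0,0,0],[0,0,0],[0,0,0],[0,0,0],[0,0,0]],"rotation":[[0,0,-0.105],[0,0,-0.105],[0,0,-0.105],[0,0,-0.105],[0,0,-0.105],[0,0,-0.105],[0,0,-0.105],[0,0,-0.105],[0,0,-0.105],[0,0,-0.105],[0,0,-0.105],[0,0,-0.105],[0,0,0]]}'
python3 - <<'E'
from h import *
d=pickle.load(open('w8.pkl','rb'));W=world(d)
p=np.array([624.6,-217.5,183.7]);a=np.deg2rad(53.21);tx=np.array([np.cos(a),np.sin(a)]);ty=np.array([tx[1],-tx[0]])
L=W[...,:2]-p[:2];X=L@tx;Y=L@ty;Z=W[...,2]-p[2]
m=np.zeros((480,640),bool);m[225:330,455-0:0]=0
m=(abs(Y)<22)&(X>5)&(X<60)&(Z>-10)&(Z<35)
print(m.sum(),'X',np.percentile(X[m],[50,90,97,99,99.8]).round(1),'Y',np.percentile(Y[m],[1,3,50,97,99]).round(1),'Z',np.percentile(Z[m],[1,5,50,95,99]).round(1))
mt=m&(X>25)&(X<33);print('end Y',np.percentile(Y[mt],[2,50,98]).round(1),np.percentile(Z[mt],[5,50,95]).round(1))
mt=m&(X>10)&(X<18);print('mid Z',np.percentile(Z[mt],[5,50,95]).round(1))
rep([*cw(58,180),100])
E
```

```text
clock: 20.3
eef_pos: [623.5, -217.4, 180.6]
ee_rot: [-0.002, 0.457, 0.89, -0.0]
contact_force: [-0.2, 0.7, -0.6]
opening: 0.376
grasp_force: 59.8
8592 X [23.  36.8 38.3 39.  39.4] Y [-21.1 -19.2   0.6  19.2  21. ] Z [ 5.3 10.5 24.6 26.9 33.4]
end Y [-14.8   0.7  16.4] [14.6 24.1 26. ]
mid Z [11.4 25.2 31.6]
t 20.3 p [ 623.5 -217.4  180.6] cw -331.6 173.6 yaw_y 35.62 tilt [-0.0042  0.0019] F [-0.23  0.68 -0.57] op 0.376 j7 0.58
tool shift cm [27.26 17.49  8.13]
```

```bash
python3 -m handwheel '{"xyz":[[1.5,1,0],[2.8,1.8,0],[2.8,1.8,0],[2.8,1.8,0],[2.8,1.8,0],[2.8,1.8,0],[2.8,1.8,0],[2.8,1.8,0],[2.8,1.8,0],[2.2,1.4,0],[1.2,0.7,0],[0,0,0],[0,0,0],[0,0,0],[0,0,0]],"rotation":[[0,0,0],[0,0,0],[0,0,0],[0,0,0],[0,0,0],[0,0,0],[0,0,0],[0,0,0],[0,0,0],[0,0,0],[0,0,0],[0,0,0],[0,0,0],[0,0,0],[0,0,0]]}'
python3 -c "
from h import *
rep([606.2,105.6,80])
for n in('scene','top'): print(bay(grab(n,n+'9')))"
```

```text
clock: 21.55
eef_pos: [609.7, 103.7, 182.8]
ee_rot: [-0.0, 0.46, 0.888, -0.001]
contact_force: [0.5, -0.4, -1.7]
opening: 0.384
grasp_force: 59.8
t 21.55 p [609.7 103.7 182.8] cw -61.9 -1.0 yaw_y 35.18 tilt [-0.0008 -0.0014] F [ 0.54 -0.41 -1.73] op 0.384 j7 0.04
tool shift cm [ 0.37 -0.16 10.28]
(295, np.float64(178.5), np.float64(1.49), array([179.32,  -0.63,  -1.02]), np.float64(1.41))
(73, np.float64(180.0), np.float64(1.31), array([178.87,   0.57,   2.08]), np.float64(1.07))
```

```bash
python3 -m handwheel '{"xyz":[[0.37,-0.15,1.5],[0,0,2.5],[0,0,2.5],[0,0,2],[0,0,1.2],[0,0,0.6],[0,0,0],[0,0,0],[0,0,0]],"rotation":[[0,0,0],[0,0,0],[0,0,0],[0,0,0],[0,0,0],[0,0,0],[0,0,0],[0,0,0],[0,0,0]]}'
python3 -c "
from h import *
rep([606.2,105.6,60])"
```

```text
clock: 22.4
eef_pos: [607.1, 108.8, 81.8]
ee_rot: [0.001, 0.459, 0.889, 0.001]
contact_force: [0.1, -0.4, -0.7]
opening: 0.379
grasp_force: 59.8
t 22.4 p [607.1 108.8  81.8] cw -56.2 -1.9 yaw_y 35.39 tilt [0.0023 0.0006] F [ 0.13 -0.39 -0.72] op 0.379 j7 -0.04
tool shift cm [-0.2  -0.26  2.18]
```

```bash
python3 -m handwheel '{"xyz":[[-0.1,-0.12,0.5],[-0.08,-0.1,0.5],[0,0,0.4],[0,0,0.3],[0,0,0],[0,0,0],[0,0,0]],"rotation":[[0,0,0],[0,0,0],[0,0,0],[0,0,0],[0,0,0],[0,0,0],[0,0,0]]}'
python3 -c "
from h import *
rep([606.2,105.6,60])"
```

```text
clock: 22.98
eef_pos: [605.4, 105.9, 63.4]
ee_rot: [0.0, 0.459, 0.889, 0.0]
contact_force: [0.2, 0.3, -1.4]
opening: 0.384
grasp_force: 59.8
t 22.98 p [605.4 105.9  63.4] cw -57.6 1.1 yaw_y 35.41 tilt [0.0001 0.0001] F [ 0.24  0.33 -1.4 ] op 0.384 j7 -0.05
tool shift cm [-0.07  0.05  0.34]
```

```bash
python3 -m handwheel '{"xyz":[[-0.03,0.06,0.1],[0,0,0.1],[0,0,0.1],[0,0,0],[0,0,0]],"rotation":[[0,0,0],[0,0,0],[0,0,0],[0,0,0],[0,0,0]]}'; python3 -m handwheel '{"xyz":[[0,0,0.1],[0,0,0],[0,0,0]],"rotation":[[0,0,0],[0,0,0],[0,0,0]]}'; python3 -m handwheel '{"xyz":[[0,0,0.07],[0,0,0],[0,0,0]],"rotation":[[0,0,0],[0,0,0],[0,0,0]]}'
```

```text
clock: 23.4
eef_pos: [606.0, 105.8, 60.3]
ee_rot: [-0.0, 0.459, 0.889, -0.0]
contact_force: [1.1, 0.8, -1.0]
opening: 0.382
grasp_force: 59.8
clock: 23.65
eef_pos: [606.0, 105.8, 59.3]
ee_rot: [-0.0, 0.459, 0.889, -0.0]
contact_force: [0.0, -0.2, -2.0]
opening: 0.382
grasp_force: 59.8
clock: 23.9
eef_pos: [606.0, 105.9, 58.6]
ee_rot: [-0.0, 0.459, 0.889, -0.0]
contact_force: [-0.2, -0.4, -2.1]
opening: 0.381
grasp_force: 59.8
```

```bash
python3 -m handwheel '{"xyz":[[0,0,0.06],[0,0,0],[0,0,0]],"rotation":[[0,0,0],[0,0,0],[0,0,0]]}'; python3 -m handwheel '{"xyz":[[0,0,0.05],[0,0,0],[0,0,0]],"rotation":[[0,0,0],[0,0,0],[0,0,0]]}'
```

```text
clock: 24.15
eef_pos: [606.0, 105.8, 58.1]
ee_rot: [-0.0, 0.459, 0.889, -0.0]
contact_force: [0.0, -0.1, -1.0]
opening: 0.38
grasp_force: 59.8
clock: 24.4
eef_pos: [606.0, 105.9, 57.6]
ee_rot: [-0.0, 0.459, 0.889, 0.0]
contact_force: [0.6, 0.3, -2.0]
opening: 0.38
grasp_force: 59.8
```

```bash
python3 -m handwheel '{"xyz":[[0,0,0.05],[0,0,0],[0,0,0]],"rotation":[[0,0,0],[0,0,0],[0,0,0]]}'; python3 -m handwheel '{"xyz":[[0,0,0.04],[0,0,0],[0,0,0]],"rotation":[[0,0,0],[0,0,0],[0,0,0]]}'
```

```text
clock: 24.65
eef_pos: [606.1, 105.8, 57.2]
ee_rot: [0.0, 0.459, 0.889, 0.0]
contact_force: [0.6, -0.3, -0.8]
opening: 0.38
grasp_force: 59.9
clock: 24.9
eef_pos: [606.2, 105.8, 56.8]
ee_rot: [0.0, 0.459, 0.889, 0.0]
contact_force: [-0.1, -0.8, 0.1]
opening: 0.378
grasp_force: 60.0
```

```bash
python3 -m handwheel '{"xyz":[[0,0,0.02],[0,0,0],[0,0,0]],"rotation":[[0,0,0],[0,0,0],[0,0,0]]}'; python3 -m handwheel '{"xyz":[[0,0,0],[0,0,0],[0,0,0],[0,0,0],[0,0,0],[0,0,0],[0,0,0],[0,0,0]],"rotation":[[0,0,0],[0,0,0],[0,0,0],[0,0,0],[0,0,0],[0,0,0],[0,0,0],[0,0,0]]}' -0.4
```

```text
clock: 25.15
eef_pos: [606.2, 105.8, 56.6]
ee_rot: [0.0, 0.459, 0.889, 0.0]
contact_force: [-0.1, -1.3, 0.9]
opening: 0.381
grasp_force: 60.1
clock: 25.82
eef_pos: [606.0, 105.8, 56.5]
ee_rot: [-0.0, 0.459, 0.889, -0.0]
contact_force: [0.8, -0.4, -0.7]
opening: 0.7
grasp_force: 0.0
```

```bash
python3 -m handwheel '{"xyz":[[0,0,-0.2],[0,0,-0.6],[0,0,-1.5],[0,0,-3],[0,0,-4],[0,0,-4],[0,0,-2],[0,3.5,0],[0,4,0],[0,4,0],[0,4,0],[0,0,0],[0,0,0]],"rotation":[[0,0,0],[0,0,0],[0,0,0],[0,0,0],[0,0,0],[0,0,0],[0,0,0],[0,0,0],[0,0,0],[0,0,0],[0,0,0],[0,0,0],[0,0,0]]}'
python3 - <<'E'
from h import *
rep()
for n in('scene','top'):
    d=grab(n,n+'10');print(bay(d));W=world(d);H=hsv(d)
    L=W[...,:2]-AX;X=L@UX;Y=L@UY
    m=((W[...,2]>68)&(W[...,2]<92)&(X<0)&(np.hypot(X,Y)<115)).astype(np.uint8);m=cv2.morphologyEx(m,cv2.MORPH_OPEN,np.ones((3,3)))
    nn,l,st,c=cv2.connectedComponentsWithStats(m);i=1+st[1:,4].argmax();p=np.c_[X,Y][:0];q=np.c_[X[l==i],Y[l==i]].astype(np.float32)
    print('car cw frame',cv2.minAreaRect(q),len(q),np.percentile(W[...,2][l==i],[5,50,95]))
a=pickle.load(open('scene10.pkl','rb'))['image'][210:390,270:510,::-1];b=pickle.load(open('top10.pkl','rb'))['image'][160:340,110:350,::-1]
cv2.imwrite('pics/m10.png',np.hstack([cv2.resize(a,(400,300)),cv2.resize(b,(400,300))]))
E
```

```text
clock: 26.9
eef_pos: [732.7, 198.1, 209.8]
ee_rot: [-0.001, 0.458, 0.889, 0.001]
contact_force: [-0.5, -0.4, -0.1]
opening: 0.696
grasp_force: 0.0
t 26.9 p [732.7 198.1 209.8] cw -56.2 -156.0 yaw_y 35.52 tilt [-0.0004  0.0022] F [-0.5  -0.35 -0.15] op 0.696 j7 -0.0
(122, np.float64(178.0), np.float64(1.29), array([179.79,  -2.24,  -0.75]), np.float64(1.19))
car cw frame ((-71.7818603515625, -0.12422752380371094), (36.048274993896484, 52.749755859375), 88.83961486816406) 447 [70.36736648 74.93731931 85.28310893]
(107, np.float64(179.5), np.float64(1.26), array([ 1.7903e+02, -1.5000e-01,  1.6400e+00]), np.float64(1.09))
car cw frame ((-73.434326171875, 1.3395624160766602), (34.084266662597656, 46.82585144042969), 89.3563003540039) 279 [69.60656652 77.08307872 85.24602886]
```

View pics/m10.png

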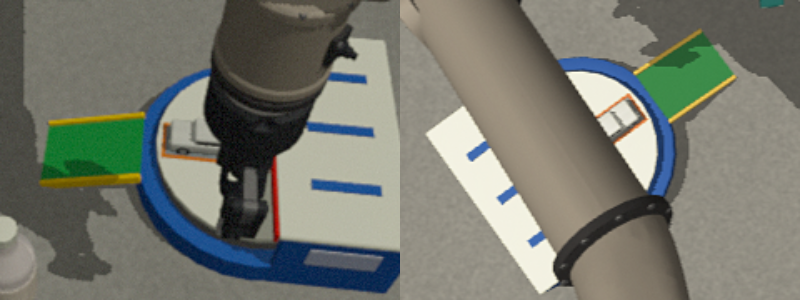

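The car sits in the bay in line with the ramp. Its outer half shows at (195,137) left and (622,117) right, partly hidden by the arm. I'll clear the arm for a final check.

```bash
python3 -m handwheel '{"xyz":[[-4,0,0],[-4,0,0],[-4,0,0],[-4,0,0],[-4,0,0],[-4,0,0],[-2,-3,0],[-1,-4,0],[0,-4,0],[0,-4,0],[0,-4,0],[0,-4,0],[0,0,0],[0,0,0],[0,0,0]],"rotation":[[0,0,0],[0,0,0],[0,0,0],[0,0,0],[0,0,0],[0,0,0],[0,0,0],[0,0,0],[0,0,0],[0,0,0],[0,0,0],[0,0,0],[0,0,0],[0,0,0],[0,0,0]]}'
python3 - <<'E'
from h import *
rep()
for n in('scene','top'):
    d=grab(n,n+'11');print(bay(d));W=world(d);H=hsv(d)
    L=W[...,:2]-AX;X=L@UX;Y=L@UY
    m=((W[...,2]>63)&(W[...,2]<92)&(X<3)&(np.hypot(X,Y)<112)).astype(np.uint8);m=cv2.morphologyEx(m,cv2.MORPH_OPEN,np.ones((3,3)))
    nn,l,st,c=cv2.connectedComponentsWithStats(m);i=1+st[1:,4].argmax();q=np.c_[X[l==i],Y[l==i]].astype(np.float32)
    print('car cw frame',cv2.minAreaRect(q),len(q),np.percentile(W[...,2][l==i],[5,50,95]))
a=pickle.load(open('scene11.pkl','rb'))['image'][:,:,::-1];b=pickle.load(open('top11.pkl','rb'))['image'][160:340,110:350,::-1]
cv2.imwrite('pics/m11.png',np.hstack([cv2.resize(a,(400,300)),cv2.resize(b,(400,300))]))
E
```

```text
clock: 28.25
eef_pos: [700.9, -158.4, 211.0]
ee_rot: [0.001, 0.459, 0.888, 0.0]
contact_force: [0.4, 1.6, 0.5]
opening: 0.699
grasp_force: 0.0
t 28.25 p [ 700.9 -158.4  211. ] cw -328.3 76.4 yaw_y 35.34 tilt [ 0.0015 -0.0006] F [0.38 1.64 0.55] op 0.699 j7 0.47
(203, np.float64(178.0), np.float64(1.38), array([179.4 ,  -1.32,  -1.44]), np.float64(1.23))
car cw frame ((-58.902557373046875, -1.0587882995605469), (35.44126510620117, 78.47270965576172), 89.47974395751953) 827 [67.20665791 76.48083338 85.83785127]
(192, np.float64(179.5), np.float64(1.21), array([179.62,  -0.22,   0.21]), np.float64(1.2))
car cw frame ((-57.70140075683594, 1.1093711853027344), (34.759376525878906, 79.93421936035156), 89.57259368896484) 529 [67.69911692 78.40142476 86.14018477]
```

View pics/m11.png

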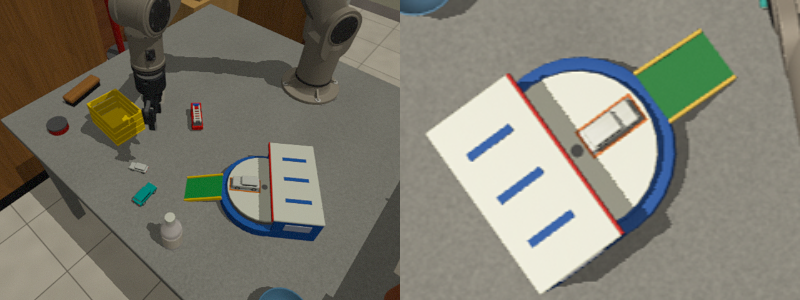

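The car is centred in the bay, at (612,125) in the right panel, aligned to within half a degree. The crate and fire engine are where they were. The arm hides the cup, but I never went near it.

```bash
python3 -c "
from rig import job
print(job.sign_off())"
```

```text
the job is handed in; nothing more can be done
None
```

The job is handed in, though no verdict came back: the bay was turned into line with the ramp and left at rest, then the silver hatchback was set down in it, about 1 mm off centre and within 1° of the ramp line, at about 28 s and with no disc force reading above 4 N.

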